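# Move the parts basket from the open stand into the curing chest and close the lid

## Robot

A 6-joint arm with a two-finger parallel gripper is mounted at the origin on the work surface. World frame = base frame: x ahead of the robot, y to its left, z up, the work surface at z = 0. Lengths are in m, angles in rad, forces in N, time in s.
With the tool pointing down it reaches from about 0.425 to 0.95 m from the base axis. Payload 3.5 kg.
Tool frame: the origin (TCP) lies midway between the tips of the shut fingers; the grasp point (between the pads) lies 19 mm behind it; z points along the fingers, y is the line along which they close (so a half turn about z gives the same grasp; the last joint's range is limited). The gripper opens to 85 mm and grips with 20 to 120 N. Pads are 22 mm wide; open, the fingers measure 114 mm over their backs; the gripper's body (76 mm by 85 mm) begins 54 mm behind the grasp point. The pads swing forward as they close: fully open they stand 13 mm farther back than shut.
Start: joints at [-1.468, 0.286, 1.577, -0, 1.279, -0.15], TCP at [0.169, -0.654, 0.231] pointing down, gripper open.
Joint ranges: [-2.77, 2.77], [-0.9, 2.22], [0.21, 2.48], [-1.53, 4.67], [0.24, 2.81], [-2.84, 2.84]. Speed limits (rad/s): [2.79, 2.79, 3.14, 3.14, 3.14, 3.14].

## Interface

Orientations are given as a unit quaternion [x, y, z, w].
In Python, from plant import ctrl, cams, order gives the robot as it stands.
- The arm moves only by the tool move_arm, never from a script. Its argument "plan" is one flat list of numbers, 7 for each row, row after row: the shift along the world's x, y, z in mm, then the turn, a rotation vector about the world's x, y, z in degrees, then the finger opening in mm, from 0 to 85.4. A call has 1 to 12 rows; each row shifts and turns the commanded pose from where the row before left it; what a row does not reach is not made up. A row lasts 1/10 s, in which the tool goes at most 50 mm and 8.59 degrees, less where a joint would pass 70% of its speed; a pose out of reach is approached as far as the arm can. A call is refused whole if a number of a shift passes 50 or a number of a turn 8.59, either way. A call with a gripper value outside its range is refused whole. The fingers move at their own pace and stop on an object; "newtons" is the grip in N (left out, the last holds). Time passes only in rows, so rows that do not move let the fingers close. It gives the time, the measured TCP pose, the force, the opening and the grip force at its end, in the units of the state.
- ctrl.get_state(): the state, without advancing time (a new reading comes with each control period).
- cams.read_camera(name): name is "side" or "top"; returns a dict with "color" (420x560x3 uint8, red, green, blue), "fov_y" (degrees; the focal length in pixels is half the picture's height over the tangent of half this angle, whatever the lens; pixels are square), "cx", "cy" (the principal point, pixels), "k1" (the pictures are not rectified: a ray, as slopes to the right and down, at radius r is drawn at 1 + k1 r^2 times it, then the intrinsics apply), "origin" and "orientation" of the camera in the world. Camera axes: x right, y up, looking along -z (the intrinsics and any distortion apply to the point x, -y, -z); pixel columns grow to the right and rows downward; lengths in m; the calibration is good to about 2 mm. A picture is of the moment at which its call begins. There is no depth.
- order.sign_off(): hands the job in; it is judged then, once.
The state is a dict: "time": time; "qpos": joint angles; "dq": joint speeds; "joint_efforts": joint torques, N m; "eef_pos": TCP position; "tcp_rot": TCP orientation; "contact_force": force on the tool from outside, world axes, zero at the start; "wrist_torque": the same for the moment, N m; "opening": opening from 0.0 (shut) to 1.0 (fully open); "finger_force": force on a finger pad.
Only numpy, scipy, OpenCV 4.12 (cv2) and the standard library are available. Lean on these libraries where they do the work, as an engineer would, in place of code of your own. Each camera call takes 0.05 s, during which the arm holds its last target. There are 200 camera calls.

## Task

Take the hanging parts basket from its stand and hang it on the hook inside the chest with its low side still facing the robot, as it starts, then lower the chest's heavy lid until it is shut, gently, without slamming it. A guard block behind one half of the bar leaves room for fingers on only the other half, and in the chest it is the opposite half, so on the way hang the basket on the plain stand, let go, and take it again by the other half of its bar. Keep the basket level, never set it down on anything but a hook, and leave the other things on the bench where they are.

Things in the scene. Friction and masses are not known exactly. Their poses are not given: they have to be found in the camera images.
- basket: Loose sheet-steel parts basket, about 0.35 kg: tray 60 (x) x 150 (y) mm, back and end walls 35 mm high, front wall (-x side) only 17 mm, sleeves fixed in it. An upright strap at each end (y = +-72) carries a straight square bar, 10 x 10 mm, 150 mm long along y, centre 95 mm above the tray's underside. Origin: centre of the underside, z up.
- basket_bar (a point): Centre of the basket's bar (95 mm above the basket's origin).
- basket_front (a point): Middle of the top edge of the basket's low front wall (x = -30 mm, z = 17 mm in the basket's frame).
- guard_stand: Fixed stand where the basket hangs at the start, like plain_stand (same sizes, hook, origin and axes) but with a block close behind the +y half of the bar, see guard_block; only the bar's -y half can be gripped here.
- guard_seat (a point): Where the hung bar's centre rests on guard_stand's hook: 210 mm straight above that stand's origin.
- guard_block (a point): Middle of the top of guard_stand's block: 50 (x) x 42 (y) x 75 mm high, in the stand's frame x 12 to 62, y 24 to 66, z 195 to 270. It leaves 7 mm behind the bar, no room for a finger.
- plain_stand: Fixed stand with a hook and no block: the bar can be gripped on either half. Origin on the bench straight under the hook; front = -x (towards the robot, turned up to 0.35 rad). Base x -35 to 100, y +-50, 8 mm thick; square post x 59 to 85, y +-13, 216 mm high; arm from post to hook 22 mm wide. Either stand may be the nearer to the chest.
- plain_seat (a point): Where the hung bar's centre rests on this hook, z = 210 mm. All three hooks: upward-open channel along y, 44 mm long, 24 mm wide inside, floor 5 mm below the bar's centre, front lip top 7 mm and back lip top 20 mm above it, arm underside 15 mm below. The basket goes on or off from the front: bar 15 to 40 mm above the seat, 70 mm or more along x, then down.
- chest: Fixed open-topped chest, 232 (x) x 232 (y) x 140 mm high outside, walls and floor 6 mm. Origin: centre of its underside; front = -x. A hook inside as on the stands, its arm from the back wall, and a block close behind the -y half of the bar (chest_block): only the bar's +y half can be held here.
- chest_seat (a point): Where the hung bar's centre rests in the chest: x = 5, y = 0, z = 119 mm in the chest's frame. Lower the basket in front of the hook (bar 55 to 65 mm in front of the seat, where the tray has 20 mm to the front wall), stop 15 to 40 mm above the seat's height, move back, lower. Hung, it clears the chest's floor by 18 mm.
- chest_block (a point): Middle of the top of the chest's block: in the chest's frame x 17 to 67, y -66 to -24, z 104 to 137 mm.
- lid_hinge (a point): Middle of the lid's hinge line, on the chest's back top edge (chest frame x = 116, y = 0, z = 140); the hinge runs along the chest's y.
- lid_edge (a point): Middle of the lid's free edge, on its outer face, 232 mm from the hinge. The lid is a flat plate 232 x 232 x 8 mm, about 0.9 kg; its outer face, 8 mm off the hinge line, looks back (+x) when open and up when shut.
- lid (a joint): Lid angle, rad: 0 shut, 1.57 upright, stop at 1.8; starts at 1.55 to 1.72. A stiff hinge (about 0.9 N m friction) holds it where left above some 0.5 rad; below that its weight may carry it slowly down. Close it by pushing the outer face from behind, then from above (about 5 N near the free edge). Over 1.5 rad/s in the last 0.4 rad is a slam.
- jar: Bystander: closed jar, 56 mm across, 60 mm high, in front of guard_stand. Origin under its centre.
- cup: Bystander: white cup, 64 mm across, 70 mm high, in front of plain_stand. Origin under its centre.
- bottle: Bystander: white bottle, 60 mm across, 180 mm high, behind the stands. Origin under its centre.
- mug: Bystander: white mug, 76 mm across, 85 mm high, behind the stands. Origin under its centre.
- screwdriver: Bystander: screwdriver, 190 mm long, lying on the bench between the two stands, pointing away from the robot.
- tape_roll: Bystander: cardboard ring, 90 mm across, 24 mm high, lying behind the stands.
Things that resemble listed ones, but are neither listed nor needed, are in the scene too. Leave any purple or yellow look-alike of the basket alone. Leave any turquoise look-alike of the plain_stand alone.

How it is judged:
By the outcome, as a careful person would: the job done as asked, in the order asked, and still so for the second after the job is handed in, with the robot touching nothing.
It also fails if it takes over 72 s, if anything falls off the work surface, if the arm or the gripper's body presses on something with over 40 N, if the wrist force passes 120 N, or if a joint passes its speed limit or range.

## Working session

There is one attempt and no reset: what is moved stays moved. The work goes in short steps, Python scripts to look and compute and a tool call to move; the robot and the scene stay as the last step left them, time stands still between calls to the robot, and variables do not carry over. Pictures are saved under pics/ and viewed, at most 10 in all, crops included, and the job is handed in when it is done.

Besides the shell and the picture viewer there is one more tool, called after "Call:" in YAML: its name, and indented under it one key for each argument. move_arm: Moves the arm, as the interface text tells. Its arguments: {"type":"object","properties":{"plan":{"type":"array","items":{"type":"number"}},"newtons":{"type":"number"}},"required":["plan"]}

```bash
ls; mkdir -p pics; cat > h.py <<'E'
import numpy as np, cv2
from plant import ctrl, cams, order
from scipy.spatial.transform import Rotation as R
def K(c):
    h=c["color"].shape[0]; f=h/2/np.tan(np.radians(c["fov_y"])/2)
    return np.array([[f,0,c["cx"]],[0,f,c["cy"]],[0,0,1.]]), np.array([c["k1"],0,0,0,0.])
def rot(c):
    return R.from_quat(c["orientation"]).as_matrix()@np.diag([1,-1,-1.])
def ray(c,u,v):
    k,d=K(c); p=cv2.undistortPoints(np.array([[[u,v]]],float),k,d)[0,0]
    r=rot(c)@np.array([p[0],p[1],1]); return np.array(c["origin"]),r/np.linalg.norm(r)
def onz(c,u,v,z):
    o,r=ray(c,u,v); return o+r*(z-o[2])/r[2]
def tri(c1,p1,c2,p2):
    o1,r1=ray(c1,*p1);o2,r2=ray(c2,*p2)
    t=np.linalg.lstsq(np.c_[r1,-r2],o2-o1,rcond=None)[0]
    a=o1+r1*t[0];b=o2+r2*t[1]; return (a+b)/2,np.linalg.norm(a-b)
def proj(c,P):
    k,d=K(c); M=rot(c).T; t=-M@np.array(c["origin"])
    return cv2.projectPoints(np.array(P,float).reshape(-1,3),cv2.Rodrigues(M)[0],t,k,d)[0][:,0]
def snap(n,save=None):
    c=cams.read_camera(n)
    np.save(f"{save or n}.npy",c,allow_pickle=True)
    if save: cv2.imwrite(f"pics/{save}.png",c["color"][:,:,::-1])
    return c
def load(n): return np.load(f"{n}.npy",allow_pickle=True).item()
E
python3 - <<'E'
from h import *
for n in("side","top"):
    c=snap(n,n+"0"); print(n,c["fov_y"],c["cx"],c["cy"],c["k1"],c["origin"],c["orientation"])
    im=cv2.resize(c["color"],(784,588),interpolation=cv2.INTER_CUBIC); cv2.imwrite(f"pics/{n}0b.png",im[:,:,::-1])
print(ctrl.get_state())
E
```

```text
pics
side 44.91555286985895 277.89836260540767 207.87516013058217 -0.057140383860812216 [-0.36558671  1.33510325  1.09774418] [-0.14181077  0.47221901  0.83165167 -0.25544943]
top 48.02341432777081 274.03940300384505 213.86215360544276 -0.0555591170916798 [0.35329045 0.0775263  1.47416813] [-0.02741314  0.0216891   0.71390329 -0.69937128]
{'time': 0.1, 'qpos': array([-1.46802009e+00,  2.87129188e-01,  1.57805767e+00,  1.46715686e-05,
        1.27856904e+00, -1.50010738e-01]), 'dq': array([-0.00104957, -0.00197027, -0.00224227, -0.00054121,  0.00095478,
       -0.00050208]), 'joint_efforts': array([ 7.09535962e-04, -4.07296443e+01, -2.93700635e+01, -1.37203583e-04,
        3.43289335e-03, -9.96395755e-06]), 'eef_pos': array([ 0.16878286, -0.65294081,  0.23003608]), 'tcp_rot': array([ 9.92022658e-01,  1.26055051e-01,  3.25630770e-05, -1.08115384e-03]), 'contact_force': array([-0.38946546, -0.32529737,  0.42050589]), 'wrist_torque': array([-0.00962888, -0.02857198,  0.00696567]), 'finger_force': 0.0, 'opening': 1.0010954219317807}
```

View pics/side0b.png

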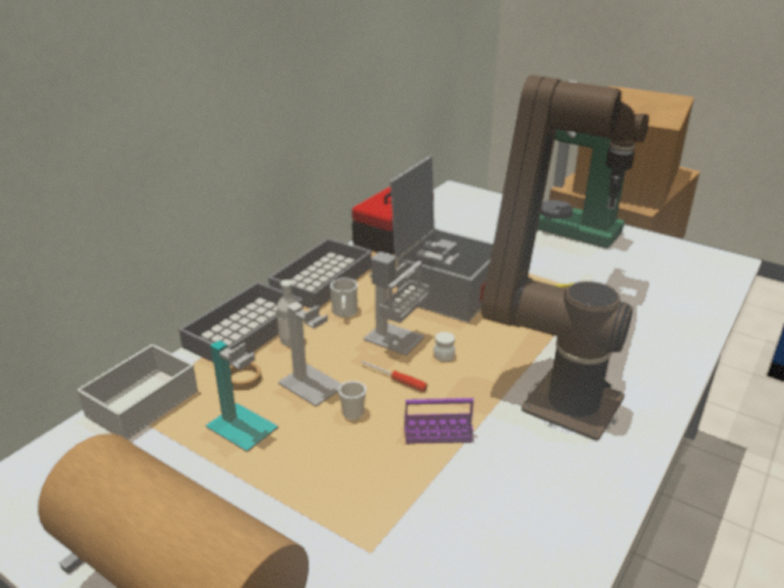

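View pics/top0b.png

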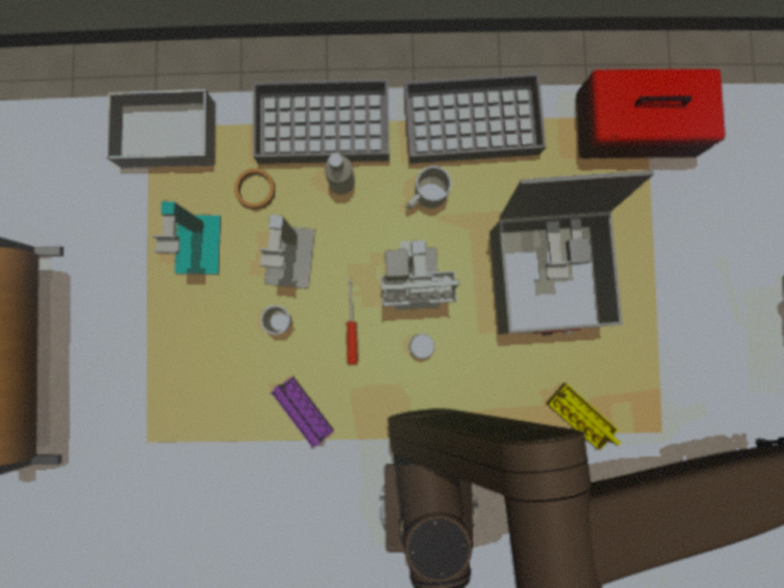

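The pictures show, in 784-wide pixels: guard stand with the basket at top (418,280), plain stand at top (285,255), chest at top (557,270) with its lid upright, cup (276,321), jar (421,347). The next step is close crops to get pixel positions.

```bash
python3 - <<'E'
from h import *
def crop(n,x0,y0,x1,y1,s,o):
    im=load(n)["color"][y0:y1,x0:x1]; im=cv2.resize(im,None,fx=s,fy=s,interpolation=cv2.INTER_CUBIC)
    for x in range((x0+9)//10*10,x1,10):
        cv2.line(im,((x-x0)*s,0),((x-x0)*s,6 if x%50 else 16),(255,0,0),1)
        if x%50==0: cv2.putText(im,str(x),((x-x0)*s,28),0,.4,(255,0,0),1)
    for y in range((y0+9)//10*10,y1,10):
        cv2.line(im,(0,(y-y0)*s),(6 if y%50 else 16,(y-y0)*s),(255,0,0),1)
        if y%50==0: cv2.putText(im,str(y),(18,(y-y0)*s+4),0,.4,(255,0,0),1)
    cv2.imwrite(f"pics/{o}.png",im[:,:,::-1])
crop("top0",175,110,475,255,2.65 and 2,"t") if 0 else None
crop("top0",180,145,340,255,5,"t1")
crop("side0",195,155,355,275,5,"s1")
crop("top0",335,115,475,245,4,"t2")
E
```

```text
(no output)
```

View pics/t1.png

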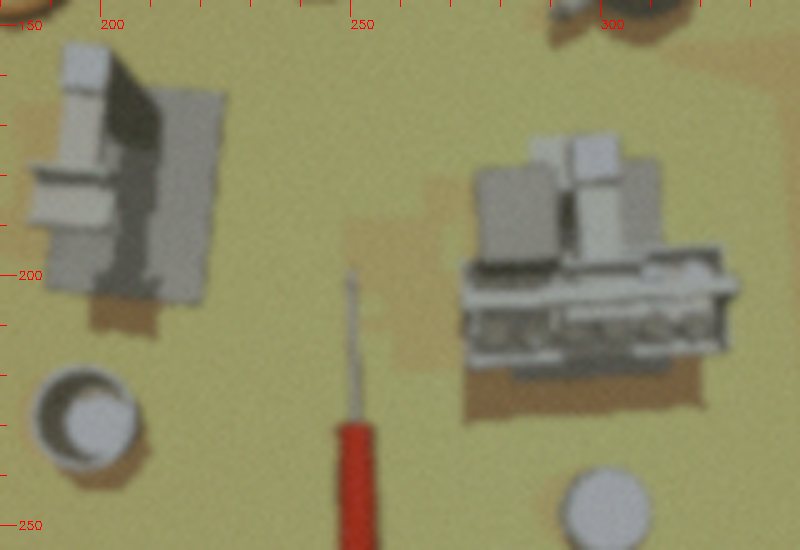

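View pics/s1.png

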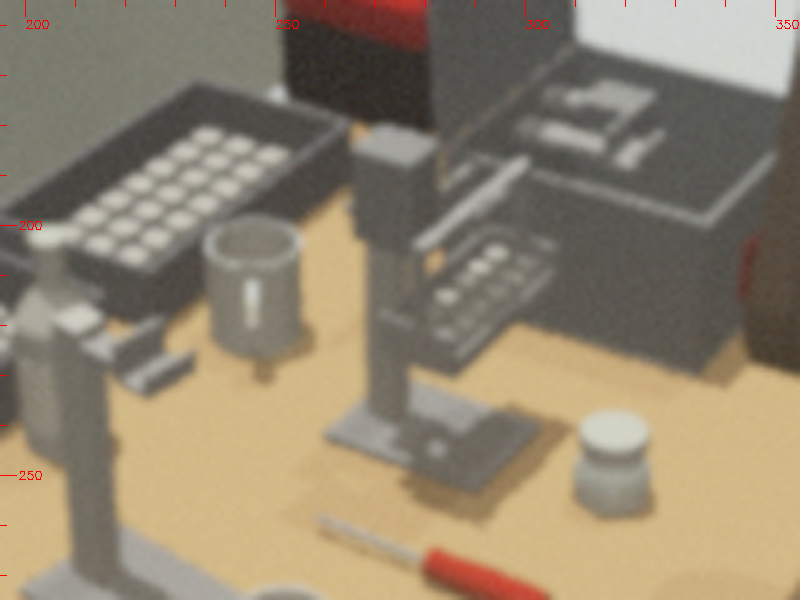

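View pics/t2.png

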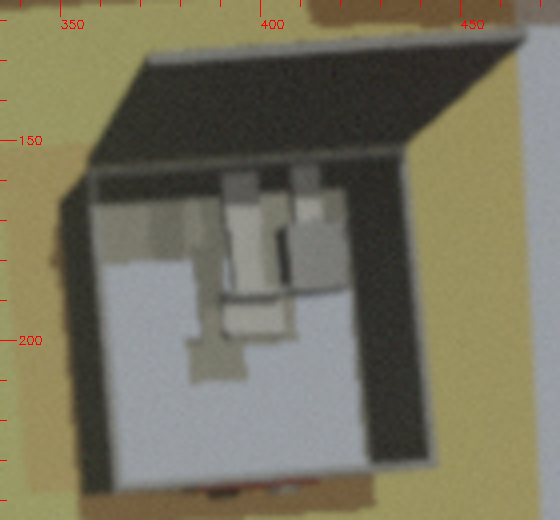

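Crops show: bar ends at top (272.6,204.6)/(327.6,202.2); guard post top (299.4,176.8), block top (283.2,187.8); plain post top (197.2,158.6); chest rim corners (357,157.5), (435.7,153), (443.7,231), (363.2,237.5); lid free edge (371,129)-(466,124).

```bash
python3 - <<'E'
from h import *
t=load("top0"); s=load("side0")
T=lambda x,y,z: np.round(onz(t,x,y,z)*1000,1)
t1=lambda x,y,z:T(180+x/5,145+y/5,z)
t2=lambda x,y,z:T(335+x/4,115+y/4,z)
S=lambda x,y,z: np.round(onz(s,195+x/5,155+y/5,z)*1000,1)
a,b=t1(463,298,.215),t1(738,286,.215); print("bar",a,b,(a+b)/2,np.linalg.norm(a-b),"yaw",np.arctan2(-(a-b)[0],(a-b)[1]))
print("gpost",t1(597,159,.216),"block",t1(516,214,.27), [t1(*p,.27) for p in((475,168),(553,162),(557,262),(478,265))])
print("ppost",[t1(*p,.216) for p in((65,43),(112,45),(108,93),(62,90))],t1(86,68,.216))
print("pbase BR,FR,FL",t1(226,92,.008),t1(203,305,.008),t1(45,290,.008))
print("plip front",t1(30,222,.217),t1(110,227,.217),"backlip",t1(33,165,.23),t1(112,170,.23))
print("chest",[t2(*p,.14) for p in((88,170),(403,152),(435,465),(113,490))])
print("clip",[t2(*p,.126) for p in((222,334),(283,334))],"cblock",t2(318,257,.137))
print("S bar",S(418,245,.21),S(527,163,.21),"ppost",S(78,318,.216),"gblock",S(397,143,.27))
print("tri bar L", tri(t,(180+463/5,145+298/5),s,(195+418/5,155+245/5)))
print("tri bar R", tri(t,(180+738/5,145+286/5),s,(195+527/5,155+163/5)))
for n,p in(("cup",(85,420,.07)),("jar",(605,510,.06)),("sdtip",(350,272,.005))):print(n,t1(*p))
print("lid edge top corners",T(371,129,.37),T(466,124,.37))
print("mug",T(431*.714,186*.714,.085),"bottle",T(335*.714,160*.714,.18))
E
```

```text
bar [466.   90.2 215. ] [469.3 -57.4 215. ] [467.65  16.4  215.  ] 147.63688563499298 yaw 0.02235399939207319
gpost [539.4  16.6 216. ] block [503.8  61.5 270. ] [array([528.1,  82.1, 270. ]), array([530.4,  41.9, 270. ]), array([478.6,  41. , 270. ]), array([477.9,  81.6, 270. ])]
ppost [array([609.2, 303.1, 216. ]), array([607.5, 277.6, 216. ]), array([581.2, 279.9, 216. ]), array([583.5, 304.9, 216. ])] [595.2 291.8 216. ]
pbase BR,FR,FL [617.8 238.9   8. ] [483.5 254.9   8. ] [495.1 354.1   8. ]
plip front [511.8 322.5 217. ] [508.2 279.3 217. ] backlip [540.8 318.2 230. ] [537.1 275.9 230. ]
chest [array([ 603. , -153.4,  140. ]), array([ 611.9, -381.2,  140. ]), array([ 386.6, -393.8,  140. ]), array([ 373.9, -163.5,  140. ])]
clip [array([ 484.5, -248.4,  126. ]), array([ 483.6, -292.5,  126. ])] cblock [ 537.4 -317.1  137. ]
S bar [471.3  80.3 210. ] [471.6 -62.6 210. ] ppost [596.1 292.3 216. ] gblock [504.   58.3 270. ]
tri bar L (array([0.46541931, 0.0899434 , 0.21671425]), np.float64(0.0008993209711605386))
tri bar R (array([ 0.46918175, -0.05781917,  0.21291837]), np.float64(0.000792859041765535))
cup [410.6 319.   70. ]
jar [350.7   9.3  60. ]
sdtip [502.6 162.8   5. ]
lid edge top corners [ 628.1 -149.5  370. ] [ 636.6 -379.1  370. ]
mug [691.1 -18.   85. ] bottle [725.3 179.1 180. ]
```

Call:
move_arm:
  plan: [21, 25, 7, 0, 0, 6.4, 85, 21, 25, 7, 0, 0, 6.4, 85, 21, 25, 7, 0, 0, 6.4, 85, 21, 25, 7, 0, 0, 6.4, 85, 21, 25, 7, 0, 0, 6.4, 85, 21, 25, 7, 0, 0, 6.4, 85, 21, 25, 7, 0, 0, 6.4, 85, 21, 25, 7, 0, 0, 6.4, 85, 21, 25, 7, 0, 0, 6.4, 85, 21, 25, 7, 0, 0, 6.4, 85, 21, 25, 7, 0, 0, 6.4, 85, 21, 25, 7, 0, 0, 6.4, 85]
  newtons: 100

```text
time: 1.3
eef_pos: [0.4214, -0.3521, 0.3151]
tcp_rot: [0.698, 0.717, 0.0, -0.0]
contact_force: [0.0, -0.7, 0.5]
opening: 0.993
finger_force: 0.0
```

Call:
move_arm:
  plan: [0, 26, 0, 0, 0, 0, 85, 0, 26, 0, 0, 0, 0, 85, 0, 26, 0, 0, 0, 0, 85, 0, 26, 0, 0, 0, 0, 85, 0, 26, 0, 0, 0, 0, 85, 0, 26, 0, 0, 0, 0, 85, 0, 26, 0, 0, 0, 0, 85, 0, 26, 0, 0, 0, 0, 85, 0, 26, 0, 0, 0, 0, 85, 0, 26, 0, 0, 0, 0, 85, 0, 26, 0, 0, 0, 0, 85, 0, 26, 0, 0, 0, 0, 85]

```text
time: 2.5
eef_pos: [0.4204, -0.0404, 0.3149]
tcp_rot: [0.699, 0.715, -0.0, -0.0]
contact_force: [-0.1, 1.3, 0.1]
opening: 0.995
finger_force: 0.0
```

Call:
move_arm:
  plan: [-10, 0, -10, 0, 0, 0, 85, -10, 0, -10, 0, 0, 0, 85, -5, 0, -10, 0, 0, 0, 85, 0, 0, -10, 0, 0, 0, 85, 0, 0, -10, 0, 0, 0, 85, 0, 0, -10, 0, 0, 0, 85, 0, 0, 0, 0, 0, 0, 85]

```text
time: 3.2
eef_pos: [0.3952, -0.0414, 0.2533]
tcp_rot: [0.699, 0.715, -0.001, -0.002]
contact_force: [0.0, 0.9, -1.4]
opening: 0.998
finger_force: 0.0
```

```bash
python3 -c "
from h import *
s=ctrl.get_state();print({k:np.round(s[k],4) for k in('time','qpos','eef_pos','contact_force')}, R.from_quat(s['tcp_rot']).as_matrix().round(3))"
```

```text
{'time': np.float64(3.2), 'qpos': array([-3.611e-01, -3.898e-01,  2.185e+00,  1.000e-04,  1.350e+00,
       -3.832e-01]), 'eef_pos': array([ 0.3952, -0.0414,  0.2533]), 'contact_force': array([ 0.0408,  0.8814, -1.3555])} [[-0.022  1.    -0.003]
 [ 1.     0.022  0.001]
 [ 0.001 -0.003 -1.   ]]
```

Call:
move_arm:
  plan: [25, 5, 0, 0, 0, 0, 85, 25, 5, 0, 0, 0, 0, 85, 23, 3, 0, 0, 0, 0, 85, 0, 0, -15, 0, 0, 0, 85, 0, 0, -15, 0, 0, 0, 85, 0, 0, -15, 0, 0, 0, 85, 0, 0, -12, 0, 0, 0, 85, 0, 0, -5, 0, 0, 0, 85, 0, 0, 0, 0, 0, 0, 85]

```text
time: 4.1
eef_pos: [0.4678, -0.0284, 0.1921]
tcp_rot: [0.699, 0.715, -0.001, -0.001]
contact_force: [-0.0, 0.6, 0.0]
opening: 0.992
finger_force: 0.0
```

```bash
python3 - <<'E'
from h import *
s=ctrl.get_state();print({k:np.round(s[k],4) for k in('time','qpos','eef_pos','contact_force')})
a=[]
for n,b in(("side",(255,150,355,250)),("top",(250,150,350,250))):
    c=snap(n,n+"1"); g=proj(c,[s["eef_pos"]+[0,0,.019]])[0]; print(n,g)
    im=cv2.resize(c["color"][b[1]:b[3],b[0]:b[2]],None,fx=4,fy=4,interpolation=2); a.append(im)
cv2.imwrite("pics/a1.png",np.hstack(a)[:,:,::-1])
E
```

```text
{'time': np.float64(4.1), 'qpos': array([-0.2777, -0.1429,  2.1051, -0.    ,  1.1818, -0.2997]), 'eef_pos': array([ 0.4678, -0.0284,  0.1921]), 'contact_force': array([-0.0248,  0.5686,  0.0325])}
side [296.288881   191.38047661]
top [316.69658619 203.12569294]
```

View pics/a1.png

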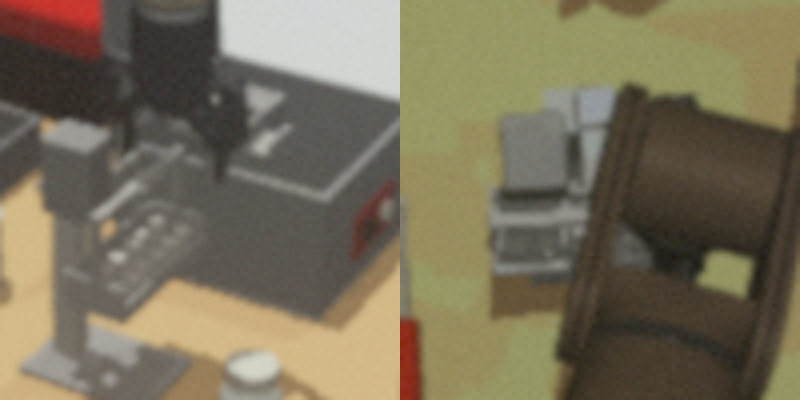

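The side crop shows the open fingers straddling the bar around (160,160) in the crop, as projected, so I'm closing the gripper.

Call:
move_arm:
  plan: [0, 0, 0, 0, 0, 0, 0, 0, 0, 0, 0, 0, 0, 0, 0, 0, 0, 0, 0, 0, 0, 0, 0, 0, 0, 0, 0, 0, 0, 0, 0, 0, 0, 0, 0, 0, 0, 0, 0, 0, 0, 0, 0, 0, 0, 0, 0, 0, 0, 0, 0, 0, 0, 0, 0, 0]
  newtons: 100

```text
time: 5.0
eef_pos: [0.4692, -0.0286, 0.1938]
tcp_rot: [0.699, 0.715, 0.0, 0.0]
contact_force: [0.3, 0.8, 2.5]
opening: 0.092
finger_force: 97.4
```

Call:
move_arm:
  plan: [0, 0, 3, 0, 0, 0, 0, 0, 0, 6, 0, 0, 0, 0, 0, 0, 8, 0, 0, 0, 0, 0, 0, 8, 0, 0, 0, 0, 0, 0, 4, 0, 0, 0, 0, 0, 0, 0, 0, 0, 0, 0, -6, 0, 0, 0, 0, 0, 0, -12, -1, 0, 0, 0, 0, 0, -16, 0, 0, 0, 0, 0, 0, -18, -1, 0, 0, 0, 0, 0, -16, 0, 0, 0, 0, 0, 0, -10, 0, 0, 0, 0, 0, 0]

```text
time: 6.2
eef_pos: [0.3893, -0.0303, 0.2216]
tcp_rot: [0.699, 0.715, -0.0, -0.001]
contact_force: [-0.5, -0.1, -2.4]
opening: 0.088
finger_force: 97.4
```

```bash
python3 - <<'E'
from h import *
s=ctrl.get_state();print({k:np.round(s[k],4) for k in('time','qpos','eef_pos','contact_force','wrist_torque','opening','finger_force')})
b=(255,140,375,260); c=snap("side","side2"); print(proj(c,[s["eef_pos"]+[0,0,.019]])[0])
cv2.imwrite("pics/a2.png",cv2.resize(c["color"][b[1]:b[3],b[0]:b[2]],None,fx=4,fy=4,interpolation=2)[:,:,::-1])
E
```

```text
{'time': np.float64(6.2), 'qpos': array([-3.3890e-01, -3.8470e-01,  2.2392e+00, -1.0000e-04,  1.2885e+00,
       -3.6120e-01]), 'eef_pos': array([ 0.3893, -0.0303,  0.2216]), 'contact_force': array([-0.5029, -0.0868, -2.3875]), 'wrist_torque': array([-0.0666, -0.0449, -0.0048]), 'opening': np.float64(0.0878), 'finger_force': np.float64(97.4102)}
[315.79140816 189.96385457]
```

View pics/a2.png

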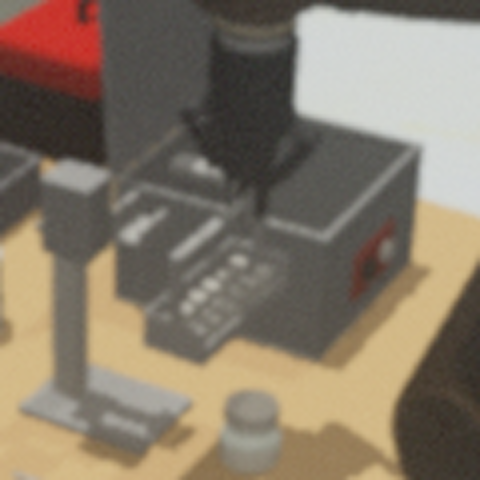

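Call:
move_arm:
  plan: [0, 10, 0, 0, 0, 0, 0, 3, 20, 0, 0, 0, -0.7, 0, 5, 28, 0, 0, 0, -0.7, 0, 5, 28, 0, 0, 0, -0.7, 0, 5, 28, 0, 0, 0, -0.7, 0, 5, 28, 0, 0, 0, -0.7, 0, 5, 28, 0, 0, 0, -0.7, 0, 5, 28, 0, 0, 0, -0.7, 0, 5, 28, 0, 0, 0, -0.7, 0, 5, 28, 0, 0, 0, -0.7, 0, 4, 25, 0, 0, 0, -0.7, 0, 3, 16, 0, 0, 0, -0.7, 0]

```text
time: 7.45
eef_pos: [0.4408, 0.2672, 0.2219]
tcp_rot: [0.745, 0.667, -0.0, -0.001]
contact_force: [0.1, -0.2, -2.4]
opening: 0.092
finger_force: 97.4
```

Call:
move_arm:
  plan: [0, 0, 0, 0, 0, 0, 0, 0, 0, 0, 0, 0, 0, 0]

```text
time: 7.65
eef_pos: [0.4406, 0.2651, 0.2218]
tcp_rot: [0.745, 0.667, -0.001, -0.0]
contact_force: [0.6, 0.2, -3.4]
opening: 0.093
finger_force: 97.5
```

```bash
python3 - <<'E'
from h import *
s=ctrl.get_state();print({k:np.round(s[k],4) for k in('time','qpos','eef_pos','contact_force','wrist_torque','opening','finger_force')}, R.from_quat(s['tcp_rot']).as_matrix().round(3))
a=[]
for n,b in(("side",(205,190,305,290)),("top",(170,140,270,240))):
    c=snap(n,n+"3"); print(n,proj(c,[s["eef_pos"]+[0,0,.019],[.524,.3003,.21]]))
    a.append(cv2.resize(c["color"][b[1]:b[3],b[0]:b[2]],None,fx=4,fy=4,interpolation=2))
cv2.imwrite("pics/a3.png",np.hstack(a)[:,:,::-1])
E
```

```text
{'time': np.float64(7.65), 'qpos': array([ 3.4420e-01, -6.3100e-02,  1.9757e+00, -2.0000e-04,  1.2304e+00,
        4.5470e-01]), 'eef_pos': array([0.4406, 0.2651, 0.2218]), 'contact_force': array([ 0.6011,  0.2107, -3.415 ]), 'wrist_torque': array([-0.1774, -0.0499, -0.0086]), 'opening': np.float64(0.0929), 'finger_force': np.float64(97.4501)} [[ 0.11   0.994 -0.001]
 [ 0.994 -0.11  -0.001]
 [-0.001 -0.001 -1.   ]]
side [[253.84173189 223.0404904 ]
 [226.38254056 228.11216046]]
top [[206.17595774 214.73688064]
 [194.64531586 185.0643786 ]]
```

View pics/a3.png

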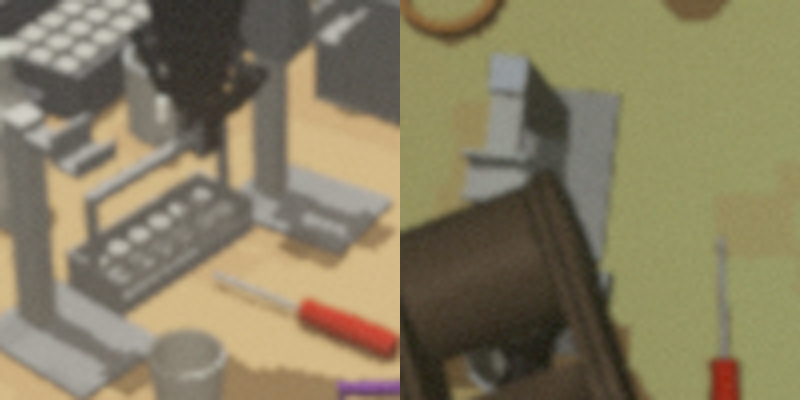

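```bash
python3 - <<'E'
from h import *
c=load("side3"); g=np.array([.4406,.2651,.2408]); y=np.array([.11,.994,0])
for d in (120,-30): print(proj(c,[g+y*d/1000+[0,0,.005]])[0])
E
```

```text
[226.41315329 238.14425418]
[260.23983826 217.84087218]
```

Call:
move_arm:
  plan: [6, -1, 0, 0, 0, 0, 0, 12, -1, 0, 0, 0, 0, 0, 16, -2, 0, 0, 0, 0, 0, 16, -2, 0, 0, 0, 0, 0, 14, -2, 0, 0, 0, 0, 0, 10, -1, 0, 0, 0, 0, 0, 4, -1, 0, 0, 0, 0, 0, 0, 0, 0, 0, 0, 0, 0, 0, 0, 0, 0, 0, 0, 0]

```text
time: 8.65
eef_pos: [0.5185, 0.2545, 0.2221]
tcp_rot: [0.746, 0.666, -0.0, -0.0]
contact_force: [-0.7, 0.4, -3.0]
opening: 0.091
finger_force: 97.5
```

```bash
python3 - <<'E'
from h import *
s=ctrl.get_state();print({k:np.round(s[k],4) for k in('time','eef_pos','contact_force','wrist_torque')})
c=snap("side","side4");b=(195,200,275,280)
cv2.imwrite("pics/a4.png",cv2.resize(c["color"][b[1]:b[3],b[0]:b[2]],None,fx=6,fy=6,interpolation=2)[:,:,::-1])
E
```

```text
{'time': np.float64(8.65), 'eef_pos': array([0.5185, 0.2545, 0.2221]), 'contact_force': array([-0.7052,  0.3835, -2.9955]), 'wrist_torque': array([-0.1816,  0.032 ,  0.0283])}
```

View pics/a4.png

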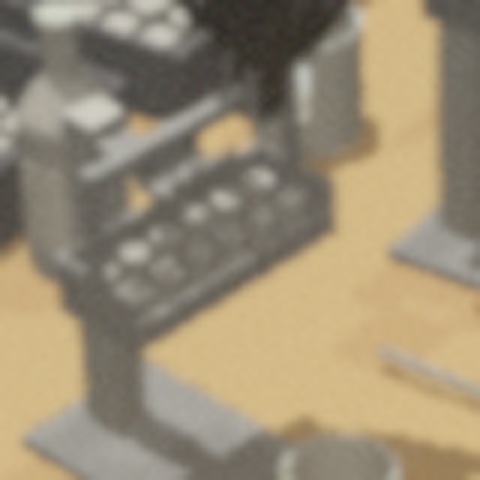

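The bar (crop (85,170) to (240,95)) is above the hook's lip at (175,180), and the measured bar end matches the projection to within 1 px. Now lowering it.

Call:
move_arm:
  plan: [0, 0, -5, 0, 0, 0, 0, 0, 0, -7, 0, 0, 0, 0, 0, 0, -7, 0, 0, 0, 0, 0, 0, -4, 0, 0, 0, 0, 0, 0, -2, 0, 0, 0, 0, 0, 0, -1, 0, 0, 0, 0, 0, 0, 0, 0, 0, 0, 0]

```text
time: 9.4
eef_pos: [0.5189, 0.2545, 0.1963]
tcp_rot: [0.746, 0.666, 0.0, 0.0]
contact_force: [-0.6, 0.4, -2.0]
opening: 0.09
finger_force: 97.5
```

Call:
move_arm:
  plan: [0, 0, -1, 0, 0, 0, 0, 0, 0, -1, 0, 0, 0, 0, 0, 0, 0, 0, 0, 0, 0]

```text
time: 9.7
eef_pos: [0.5189, 0.2545, 0.1944]
tcp_rot: [0.746, 0.666, 0.0, 0.0]
contact_force: [-0.3, -0.6, -2.6]
opening: 0.089
finger_force: 97.5
```

Call:
move_arm:
  plan: [0, 0, -1, 0, 0, 0, 0, 0, 0, 0, 0, 0, 0, 0]

```text
time: 9.9
eef_pos: [0.519, 0.2545, 0.1939]
tcp_rot: [0.746, 0.666, 0.0, 0.0]
contact_force: [-0.1, -1.1, -0.6]
opening: 0.088
finger_force: 97.8
```

Call:
move_arm:
  plan: [0, 0, -1, 0, 0, 0, 0, 0, 0, 0, 0, 0, 0, 0]

```text
time: 10.1
eef_pos: [0.5191, 0.2545, 0.1936]
tcp_rot: [0.745, 0.667, 0.0, 0.0]
contact_force: [-2.3, -1.0, 4.5]
opening: 0.092
finger_force: 98.5
```

Call:
move_arm:
  plan: [0, 0, -1, 0, 0, 0, 0, 0, 0, 0, 0, 0, 0, 0]

```text
time: 10.3
eef_pos: [0.5192, 0.2544, 0.1934]
tcp_rot: [0.745, 0.667, 0.0, 0.0]
contact_force: [-5.5, -2.3, 7.2]
opening: 0.091
finger_force: 99.0
```

Call:
move_arm:
  plan: [0, 0, 2, 0, 0, 0, 20, 0, 0, 0, 0, 0, 0, 40, 0, 0, 0, 0, 0, 0, 85, 0, 0, 0, 0, 0, 0, 85, 0, 0, 0, 0, 0, 0, 85, 0, 0, 0, 0, 0, 0, 85]

```text
time: 10.9
eef_pos: [0.5188, 0.2545, 0.1931]
tcp_rot: [0.746, 0.666, -0.0, -0.0]
contact_force: [-0.6, 0.0, 1.0]
opening: 0.997
finger_force: 0.0
```

Call:
move_arm:
  plan: [0, 0, 10, 0, 0, 0, 85, 0, 0, 20, 0, 0, 0, 85, 0, 0, 20, 0, 0, 0, 85, 0, 0, 8, 0, 0, 0, 85, 2, 15, 0, 0, 0, 0, 85, 3, 30, 0, 0, 0, 0, 85, 3, 30, 0, 0, 0, 0, 85, 2, 15, 0, 0, 0, 0, 85, 0, 0, 0, 0, 0, 0, 85]

```text
time: 11.8
eef_pos: [0.5282, 0.3463, 0.2499]
tcp_rot: [0.745, 0.667, -0.001, -0.0]
contact_force: [-0.4, -0.1, -0.4]
opening: 0.996
finger_force: 0.0
```

```bash
python3 - <<'E'
from h import *
s=ctrl.get_state();print({k:np.round(s[k],4) for k in('time','qpos','eef_pos','contact_force','opening')})
a=[]
for n,b in(("side",(195,190,295,290)),("top",(160,140,260,240))):
    c=snap(n,n+"5")
    if n=="side":
        y=np.array([.111,.994,0]); print([proj(c,[np.array([.524,.3,.215])+y*d])[0].round(1) for d in(-.075,0,.075)])
    a.append(cv2.resize(c["color"][b[1]:b[3],b[0]:b[2]],None,fx=4,fy=4,interpolation=2))
cv2.imwrite("pics/a5.png",np.hstack(a)[:,:,::-1])
E
```

```text
{'time': np.float64(11.8), 'qpos': array([4.1980e-01, 1.7960e-01, 1.6693e+00, 1.0000e-04, 1.2947e+00,
       5.2890e-01]), 'eef_pos': array([0.5282, 0.3463, 0.2499]), 'contact_force': array([-0.3694, -0.0589, -0.3702]), 'opening': np.float64(0.9959)}
[array([242.7, 217.3]), array([226.4, 226.8]), array([209.1, 236.8])]
```

View pics/a5.png

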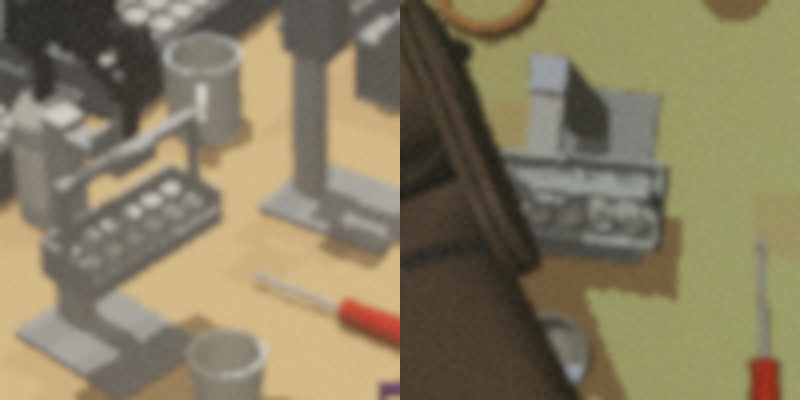

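The basket hangs on the plain stand: bar ends at side pixels (210,236) and (244,218), as predicted. I'm taking it by the +y half.

Call:
move_arm:
  plan: [0, 0, -10, 0, 0, 0, 85, 0, 0, -18, 0, 0, 0, 85, 0, 0, -18, 0, 0, 0, 85, 0, 0, -9, 0, 0, 0, 85, 0, 0, -2, 0, 0, 0, 85, 0, 0, 0, 0, 0, 0, 85, 0, 0, 0, 0, 0, 0, 85]

```text
time: 12.6
eef_pos: [0.5295, 0.3445, 0.1955]
tcp_rot: [0.746, 0.666, 0.001, 0.0]
contact_force: [-0.3, -0.2, -0.5]
opening: 0.997
finger_force: 0.0
```

Call:
move_arm:
  plan: [0, 0, 0, 0, 0, 0, 0, 0, 0, 0, 0, 0, 0, 0, 0, 0, 0, 0, 0, 0, 0, 0, 0, 0, 0, 0, 0, 0, 0, 0, 0, 0, 0, 0, 0, 0, 0, 0, 0, 0, 0, 0, 0, 0, 0, 0, 0, 0, 0, 0, 0, 0, 0, 0, 0, 0]

```text
time: 13.4
eef_pos: [0.5291, 0.3445, 0.1946]
tcp_rot: [0.746, 0.666, 0.0, 0.0]
contact_force: [0.8, -0.8, 2.2]
opening: 0.09
finger_force: 97.7
```

Call:
move_arm:
  plan: [0, 0, 4, 0, 0, 0, 0, 0, 0, 8, 0, 0, 0, 0, 0, 0, 10, 0, 0, 0, 0, 0, 0, 6, 0, 0, 0, 0, 0, 0, 2, 0, 0, 0, 0, -6, 1, 0, 0, 0, 0, 0, -12, 1, 0, 0, 0, 0, 0, -16, 2, 0, 0, 0, 0, 0, -18, 2, 0, 0, 0, 0, 0, -16, 2, 0, 0, 0, 0, 0, -8, 1, 0, 0, 0, 0, 0, -4, 0, 0, 0, 0, 0, 0]

```text
time: 14.6
eef_pos: [0.4476, 0.3538, 0.2244]
tcp_rot: [0.745, 0.667, 0.0, 0.0]
contact_force: [-0.6, -0.5, -2.3]
opening: 0.09
finger_force: 97.7
```

```bash
python3 - <<'E'
from h import *
s=ctrl.get_state();print({k:np.round(s[k],4) for k in('time','eef_pos','contact_force','wrist_torque','opening','finger_force')})
snap("side","side6")
E
```

```text
{'time': np.float64(14.6), 'eef_pos': array([0.4476, 0.3538, 0.2244]), 'contact_force': array([-0.5519, -0.4547, -2.3492]), 'wrist_torque': array([ 0.0725, -0.025 , -0.0019]), 'opening': np.float64(0.0904), 'finger_force': np.float64(97.7113)}
```

Call:
move_arm:
  plan: [0, -10, 6, 0, 0, 0, 0, -3, -20, 12, 0, 0, 0.8, 0, -4, -30, 14, 0, 0, 0.9, 0, -4, -30, 14, 0, 0, 0.9, 0, -4, -30, 14, 0, 0, 0.9, 0, -4, -30, 14, 0, 0, 0.9, 0, -4, -30, 14, 0, 0, 0.9, 0, -4, -30, 14, 0, 0, 0.9, 0, -4, -30, 14, 0, 0, 0.9, 0, -4, -30, 14, 0, 0, 0.9, 0, -3, -30, 10, 0, 0, 0.8, 0, 0, -30, 5, 0, 0, 0.3, 0]

```text
time: 15.85
eef_pos: [0.4107, 0.0215, 0.3715]
tcp_rot: [0.691, 0.723, 0.001, 0.002]
contact_force: [1.0, -0.5, -1.9]
opening: 0.092
finger_force: 97.7
```

Call:
move_arm:
  plan: [2, -28, 0, 0, 0, 0, 0, 3, -28, 0, 0, 0, 0, 0, 3, -28, 0, 0, 0, 0, 0, 3, -28, 0, 0, 0, 0, 0, 3, -28, 0, 0, 0, 0, 0, 3, -28, 0, 0, 0, 0, 0, 3, -28, 0, 0, 0, 0, 0, 3, -28, 0, 0, 0, 0, 0, 3, -20, 0, 0, 0, 0, 0, 1, -10, 0, 0, 0, 0, 0, 0, 0, 0, 0, 0, 0, 0, 0, 0, 0, 0, 0, 0, 0]

```text
time: 17.05
eef_pos: [0.4378, -0.23, 0.3694]
tcp_rot: [0.69, 0.724, 0.0, -0.0]
contact_force: [0.3, 0.6, -2.1]
opening: 0.089
finger_force: 97.7
```

```bash
python3 - <<'E'
from h import *
s=ctrl.get_state();print({k:np.round(s[k],4) for k in('time','qpos','eef_pos','contact_force','wrist_torque','opening','finger_force')},R.from_quat(s['tcp_rot']).as_matrix().round(3))
for n in("side","top"):
    c=snap(n,n+"7"); print(n,proj(c,[s["eef_pos"]+[0,0,.015]]).round())
E
```

```text
{'time': np.float64(17.05), 'qpos': array([-6.8950e-01, -1.9500e-01,  1.8282e+00,  6.0000e-04,  1.5091e+00,
       -7.3650e-01]), 'eef_pos': array([ 0.4378, -0.23  ,  0.3694]), 'contact_force': array([ 0.2825,  0.62  , -2.1191]), 'wrist_torque': array([ 0.0702,  0.021 , -0.055 ]), 'opening': np.float64(0.0885), 'finger_force': np.float64(97.7471)} [[-0.047  0.999 -0.   ]
 [ 0.999  0.047  0.001]
 [ 0.001 -0.    -1.   ]]
side [[333. 131.]]
top [[410. 207.]]
```

Call:
move_arm:
  plan: [-1, 0, -10, 0, 0, 0, 0, 0, 0, -20, 0, 0, 0, 0, 0, 0, -26, 0, 0, 0, 0, 0, 0, -26, 0, 0, 0, 0, 0, 0, -26, 0, 0, 0, 0, 0, 0, -22, 0, 0, 0, 0, 0, 0, -14, 0, 0, 0, 0, 0, 0, -10, 0, 0, 0, 0, 0, 0, 0, 0, 0, 0, 0, 0, 0, 0, 0, 0, 0, 0, 0]

```text
validation failed for argument at $.pl...
```

```bash
python3 - <<'E'
from h import *
s=ctrl.get_state();print({k:np.round(s[k],4) for k in('time','qpos','eef_pos','contact_force','wrist_torque','opening','finger_force')})
snap("side","side8")
E
```

```text
{'time': np.float64(17.15), 'qpos': array([-6.8850e-01, -1.9570e-01,  1.8285e+00,  3.0000e-04,  1.5088e+00,
       -7.3670e-01]), 'eef_pos': array([ 0.4379, -0.2295,  0.3695]), 'contact_force': array([ 0.5442, -0.6593, -1.5114]), 'wrist_torque': array([ 0.0908,  0.0085, -0.0415]), 'opening': np.float64(0.0865), 'finger_force': np.float64(97.7465)}
```

Call:
move_arm:
  plan: [-1, 0, -10, 0, 0, 0, 0, 0, -1, -20, 0, 0, 0, 0, 0, 0, -26, 0, 0, 0, 0, 0, 0, -26, 0, 0, 0, 0, 0, 0, -26, 0, 0, 0, 0, 0, 0, -20, 0, 0, 0, 0, 0, 0, -10, 0, 0, 0, 0, 0, 0, -4, 0, 0, 0, 0, 0, 0, 0, 0, 0, 0, 0]

```text
time: 18.1
eef_pos: [0.4369, -0.2314, 0.2273]
tcp_rot: [0.69, 0.724, -0.0, -0.0]
contact_force: [-0.6, -0.6, -2.5]
opening: 0.086
finger_force: 97.7
```

Call:
move_arm:
  plan: [0, 0, -8, 0, 0, 0, 0, 0, 0, -12, 0, 0, 0, 0, 0, 0, -14, 0, 0, 0, 0, 0, 0, -14, 0, 0, 0, 0, 0, 0, -14, 0, 0, 0, 0, 0, 0, -14, 0, 0, 0, 0, 0, 0, -11, 0, 0, 0, 0, 0, 0, -6, 0, 0, 0, 0, 0, 0, -4, 0, 0, 0, 0, 0, 0, 0, 0, 0, 0, 0]

```text
time: 19.1
eef_pos: [0.4368, -0.2315, 0.13]
tcp_rot: [0.69, 0.723, -0.0, -0.0]
contact_force: [-0.4, 0.4, -1.3]
opening: 0.09
finger_force: 97.7
```

Call:
move_arm:
  plan: [5, 0, 0, 0, 0, 0, 0, 10, 1, 0, 0, 0, 0, 0, 13, 1, 0, 0, 0, 0, 0, 13, 1, 0, 0, 0, 0, 0, 11, 0, 0, 0, 0, 0, 0, 6, 0, 0, 0, 0, 0, 0, 2, 0, 0, 0, 0, 0, 0, 0, 0, 0, 0, 0, 0, 0]

```text
time: 19.9
eef_pos: [0.497, -0.2284, 0.1301]
tcp_rot: [0.69, 0.724, -0.0, -0.0]
contact_force: [-0.2, 0.2, -1.9]
opening: 0.092
finger_force: 97.8
```

```bash
python3 - <<'E'
from h import *
s=ctrl.get_state();print({k:np.round(s[k],4) for k in('time','eef_pos','contact_force','wrist_torque')})
E
```

```text
{'time': np.float64(19.9), 'eef_pos': array([ 0.497 , -0.2284,  0.1301]), 'contact_force': array([-0.2209,  0.172 , -1.9323]), 'wrist_torque': array([0.1101, 0.0684, 0.0371])}
```

Call:
move_arm:
  plan: [0, 0, -4, 0, 0, 0, 0, 0, 0, -6, 0, 0, 0, 0, 0, 0, -6, 0, 0, 0, 0, 0, 0, -4, 0, 0, 0, 0, 0, 0, -2, 0, 0, 0, 0, 0, 0, -2, 0, 0, 0, 0, 0, 0, 0, 0, 0, 0, 0]

```text
time: 20.6
eef_pos: [0.4967, -0.2285, 0.1061]
tcp_rot: [0.69, 0.723, -0.0, -0.0]
contact_force: [-0.3, -0.2, -2.2]
opening: 0.092
finger_force: 97.8
```

Call:
move_arm:
  plan: [0, 0, -1, 0, 0, 0, 0, 0, 0, 0, 0, 0, 0, 0]

```text
time: 20.8
eef_pos: [0.4969, -0.2286, 0.1054]
tcp_rot: [0.69, 0.723, 0.0, 0.0]
contact_force: [-0.1, -0.5, -2.3]
opening: 0.087
finger_force: 97.8
```

Call:
move_arm:
  plan: [0, 0, -1, 0, 0, 0, 0, 0, 0, 0, 0, 0, 0, 0]

```text
time: 21.0
eef_pos: [0.4968, -0.2285, 0.1043]
tcp_rot: [0.69, 0.723, -0.0, -0.0]
contact_force: [1.4, 0.1, -2.7]
opening: 0.095
finger_force: 97.8
```

Call:
move_arm:
  plan: [0, 0, -1, 0, 0, 0, 0, 0, 0, 0, 0, 0, 0, 0]

```text
time: 21.2
eef_pos: [0.497, -0.2285, 0.1037]
tcp_rot: [0.69, 0.723, 0.0, 0.0]
contact_force: [-0.6, -0.4, -1.3]
opening: 0.092
finger_force: 98.1
```

Call:
move_arm:
  plan: [0, 0, -1, 0, 0, 0, 0, 0, 0, 0, 0, 0, 0, 0]

```text
time: 21.4
eef_pos: [0.4971, -0.2286, 0.1035]
tcp_rot: [0.69, 0.723, -0.0, -0.0]
contact_force: [-2.2, 2.8, 4.7]
opening: 0.088
finger_force: 98.8
```

Call:
move_arm:
  plan: [0, 0, -1, 0, 0, 0, 0, 0, 0, 0, 0, 0, 0, 0]

```text
time: 21.6
eef_pos: [0.4971, -0.2286, 0.1033]
tcp_rot: [0.69, 0.723, -0.0, -0.0]
contact_force: [-4.1, 4.3, 9.4]
opening: 0.089
finger_force: 99.4
```

Call:
move_arm:
  plan: [0, 0, 2, 0, 0, 0, 20, 0, 0, 0, 0, 0, 0, 40, 0, 0, 0, 0, 0, 0, 85, 0, 0, 0, 0, 0, 0, 85, 0, 0, 0, 0, 0, 0, 85, 0, 0, 0, 0, 0, 0, 85]

```text
time: 22.2
eef_pos: [0.4968, -0.2285, 0.1031]
tcp_rot: [0.69, 0.723, -0.0, -0.0]
contact_force: [1.2, -0.4, 0.5]
opening: 0.997
finger_force: 0.0
```

Call:
move_arm:
  plan: [0, 0, 8, 0, 0, 0, 85, 0, 0, 16, 0, 0, 0, 85, 0, 0, 24, 0, 0, 0, 85, 0, 0, 30, 0, 0, 0, 85, 0, 0, 30, 0, 0, 0, 85, 0, 0, 30, 0, 0, 0, 85, 0, 0, 30, 0, 0, 0, 85, 0, 0, 30, 0, 0, 0, 85, 0, 0, 30, 0, 0, 0, 85, 0, 0, 30, 0, 0, 0, 85, 0, 0, 20, 0, 0, 0, 85, 0, 0, 8, 0, 0, 0, 85]

```text
time: 23.4
eef_pos: [0.4973, -0.2288, 0.3931]
tcp_rot: [0.69, 0.723, 0.0, 0.003]
contact_force: [0.2, -0.1, -0.6]
opening: 0.994
finger_force: 0.0
```

```bash
python3 - <<'E'
from h import *
s=ctrl.get_state();print({k:np.round(s[k],4) for k in('time','qpos','eef_pos','contact_force')})
c=snap("side","side9"); c0=load("side0"); t=snap("top","top9")
# expected bar line in chest, bright-pixel check
x=np.array([.9988,.048,0]);y=np.array([-.048,.9988,0]);S=np.array([.4986,-.2727,.119])
for nm,d in(("+y",.075),("mid",0),("-y",-.075)): print(nm,proj(c,[S+y*d+[0,0,.005]])[0].round(1),proj(t,[S+y*d+[0,0,.005]])[0].round(1))
for n,a,b in(("side9","side9","side0"),):
    d=cv2.absdiff(cv2.GaussianBlur(c["color"],(3,3),0),cv2.GaussianBlur(c0["color"],(3,3),0)).max(2)
    print("changed rows/cols near chest"); sub=d[165:215:3,280:350:3]; print("\n".join(" ".join(f"{v:3d}" for v in r) for r in sub))
E
```

```text
{'time': np.float64(23.4), 'qpos': array([-0.6166, -0.0787,  1.6826, -0.    ,  1.5321, -0.6635]), 'eef_pos': array([ 0.4973, -0.2288,  0.3931]), 'contact_force': array([ 0.198 , -0.0727, -0.5694])}
+y [312.8 191.6] [372.7 195.3]
mid [321.4 184. ] [398.5 193.5]
-y [329.6 176.7] [424.2 191.8]
changed rows/cols near chest
  1   1   0   1   1   1   1   1   2   2   2   1   1   1   1   1   1   1   2   2   1   2   1   1
  2   1   0   2   1   2   2   1   1   0   2   1   1   2   2   2   2   2   2   1   1   1   1   1
  3   1   2   2   3   0   2   2   2   0   2   0   0   4   2   0   2   1   2   0   1   0   0   2
  2   3   2   2   0   2   2   0   2   2   0   1   1   1   2   2   4   3   2   1   1   2   1   1
  2   3   1   2   1   1   2   1   3   3   1   1   2   1   1   9  59  28   1   1   3   2   2   2
  0   2   2   1   1   1   2   1   1   2   2   0   2   2  14  63  45   4   1   2   1   0   3   2
  2   2   2   3   0   2   2   2   2   1   0   1   1   8  19  21   7   3   1   2   1   2   3  11
  1   1   2   1   1   1  35  13   0   4   1   1  14   8  19   1   6   4   1   3   1   4   6  13
  3   3   1
[... 152 characters left out ...]
  14  21   3  12  32   9   7
  2   1  17  22   1   4   7   1   2   3   1   0   2   4   6   3  12  28  18   9  33   8   2   6
  1  23   2  36   1   2   5   2   3   2   2   1   1   1   0   4  14  20   7  13   7   2   2   9
 49  51   4   3  23  21  13   8   4   1   1   1   1   1   1   1   2   3   4   1   3   4  11  22
 41  38  23  22  41  50  14  15  28   5   2   1   0   1   1   1   1   1   1   3   2   3  14  20
 55   9  18  53  68  40  31  32  13   2   4   1   1   1   1   1   1   1   1   1   3   4  22  23
 89  59  28  56  36  32  43  30  25   2   0   2   1   1   1   2   2   2   2   2   2   4  21  19
104  25  36  22  30  36  26  31   6   1   2   2   1   1   2   1   2   3   1   2   3   3   6  20
```

Call:
move_arm:
  plan: [0, 0, 15, 0, 0, 0, 0, 0, 0, 20, 0, 0, 0, 0, 10, -3, 0, 0, 0, 0, 0, 20, -4, 0, 0, 0, 0, 0, 26, -5, 0, 0, 0, 0, 0, 30, -5, 0, 0, 0, 0, 0, 30, -5, 0, 0, 0, 0, 0, 30, -5, 0, 0, 0, 0, 0, 26, -4, 0, 0, 0, 0, 0, 18, -3, 0, 0, 0, 0, 0, 8, -1, 0, 0, 0, 0, 0, 0, 0, 0, 0, 0, 0, 0]

```text
time: 24.7
eef_pos: [0.6956, -0.2635, 0.4217]
tcp_rot: [0.69, 0.724, -0.0, -0.002]
contact_force: [-0.9, -0.2, -0.9]
opening: -0.006
finger_force: 0.0
```

```bash
python3 - <<'E'
from h import *
s=ctrl.get_state();print({k:np.round(s[k],4) for k in('time','qpos','eef_pos','contact_force','opening')})
c=snap("side","side10");snap("top","top10")
# compare lid visibility: lid edge expected for angles
H=np.array([.6098,-.2674,.14]);x=np.array([.9988,.048,0]);y=np.array([-.048,.9988,0]);z=np.array([0,0,1.])
for th in(1.55,1.6,1.65,1.7): 
    e=H+.232*(-np.cos(th)*x+np.sin(th)*z)
    print(th,proj(load("side0"),[e+.116*y,e-.116*y]).round(1).tolist(),proj(load("top0"),[e+.116*y,e-.116*y]).round(1).tolist(),(e*1000).round())
E
```

```text
{'time': np.float64(24.7), 'qpos': array([-4.9820e-01,  3.8230e-01,  1.1182e+00, -1.0000e-04,  1.6445e+00,
       -5.4550e-01]), 'eef_pos': array([ 0.6956, -0.2635,  0.4217]), 'contact_force': array([-0.9203, -0.1846, -0.9229]), 'opening': np.float64(-0.0056)}
1.55 [[285.1, 130.8], [314.0, 112.3]] [[372.6, 140.6], [468.8, 134.5]] [ 605. -268.  372.]
1.6 [[282.4, 130.1], [311.5, 111.8]] [[372.2, 135.8], [468.2, 129.7]] [ 617. -267.  372.]
1.65 [[279.7, 129.7], [309.0, 111.4]] [[371.7, 131.1], [467.6, 125.0]] [ 628. -267.  371.]
1.7 [[277.1, 129.3], [306.5, 111.1]] [[371.2, 126.5], [466.9, 120.5]] [ 640. -266.  370.]
```

Call:
move_arm:
  plan: [0, 0, -10, 0, 0, 0, 0, 0, 0, -25, 0, 0, 0, 0, 0, 0, -25, 0, 0, 0, 0, 0, 0, -18, 0, 0, 0, 0, 0, 0, -8, 0, 0, 0, 0, -8, 0, 0, 0, 0, 0, 0, -8, -1, 0, 0, 0, 0, 0, -8, 0, 0, 0, 0, 0, 0, -6, -1, 0, 0, 0, 0, 0, -6, 0, 0, 0, 0, 0, 0, -6, 0, 0, 0, 0, 0, 0, -6, 0, 0, 0, 0, 0, 0]

```text
time: 26.0
eef_pos: [0.6478, -0.266, 0.3397]
tcp_rot: [0.69, 0.724, 0.001, 0.003]
contact_force: [4.8, -2.4, 3.4]
opening: -0.001
finger_force: 2.5
```

Call:
move_arm:
  plan: [-8, 0, 0, 0, 0, 0, 0, -8, -1, 0, 0, 0, 0, 0, -8, 0, 0, 0, 0, 0, 0, -8, 0, 0, 0, 0, 0, 0, -8, -1, 0, 0, 0, 0, 0, -8, 0, 0, 0, 0, 0, 0, -8, 0, 0, 0, 0, 0, 0, -8, -1, 0, 0, 0, 0, 0]

```text
time: 26.8
eef_pos: [0.582, -0.268, 0.3367]
tcp_rot: [0.69, 0.723, 0.0, -0.001]
contact_force: [4.8, 0.0, -1.2]
opening: -0.0
finger_force: 1.8
```

```bash
cat > lid.py <<'E'
from h import *
import sys
s=ctrl.get_state();print({k:np.round(s[k],4) for k in('time','eef_pos','contact_force')})
n=sys.argv[1]; snap("side","side"+n); snap("top","top"+n)
E
python3 lid.py 11
```

```text
{'time': np.float64(26.8), 'eef_pos': array([ 0.582 , -0.268 ,  0.3367]), 'contact_force': array([ 4.7536,  0.0404, -1.2425])}
```

Call:
move_arm:
  plan: [-8, 0, -3, 0, 0, 0, 0, -8, -1, -3, 0, 0, 0, 0, -7, 0, -2, 0, 0, 0, 0, -9, -1, -4, 0, 0, 0, 0, -9, 0, -4, 0, 0, 0, 0, -9, 0, -4, 0, 0, 0, 0, -9, -1, -4, 0, 0, 0, 0, -8, 0, -6, 0, 0, 0, 0, -8, 0, -6, 0, 0, 0, 0, -8, -1, -6, 0, 0, 0, 0, -8, 0, -6, 0, 0, 0, 0]

```text
time: 28.0
eef_pos: [0.491, -0.2724, 0.2894]
tcp_rot: [0.69, 0.723, 0.0, -0.0]
contact_force: [1.4, -0.9, 1.3]
opening: -0.001
finger_force: 0.9
```

```bash
python3 lid.py 12
```

```text
{'time': np.float64(28.0), 'eef_pos': array([ 0.491 , -0.2724,  0.2894]), 'contact_force': array([ 1.354 , -0.9004,  1.3048])}
```

Call:
move_arm:
  plan: [-4, 0, -3, 0, 0, 0, 0, -4, 0, -4, 0, 0, 0, 0, -3, 0, -4, 0, 0, 0, 0, -4, -1, -4, 0, 0, 0, 0, -3, 0, -4, 0, 0, 0, 0, -3, 0, -4, 0, 0, 0, 0, -3, 0, -4, 0, 0, 0, 0, -3, 0, -4, 0, 0, 0, 0, -3, 0, -4, 0, 0, 0, 0, -3, 0, -4, 0, 0, 0, 0, -3, 0, -4, 0, 0, 0, 0, -2, 0, -4, 0, 0, 0, 0]

```text
time: 29.3
eef_pos: [0.4534, -0.2734, 0.2428]
tcp_rot: [0.69, 0.723, -0.0, -0.0]
contact_force: [-0.1, -0.4, 0.7]
opening: -0.002
finger_force: 0.2
```

```bash
python3 lid.py 13; python3 - <<'E'
from h import *
c=load("side13");H=np.array([.6098,-.2674,.14]);x=np.array([.9988,.048,0]);y=np.array([-.048,.9988,0]);z=np.array([0,0,1.])
# dense projected free edge (+y corner) at angles, and local gradient along +y lid side
g=cv2.cvtColor(c["color"],cv2.COLOR_RGB2GRAY).astype(int); g0=cv2.cvtColor(load("side9")["color"],cv2.COLOR_RGB2GRAY).astype(int)
for th in np.arange(0,1,.05):
    e=H+.116*y+.232*(-np.cos(th)*x+np.sin(th)*z); p=proj(c,[e])[0]; u,v=p.round().astype(int)
    print(round(th,2),p.round(),g[v-1:v+2,u-1:u+2].mean().round(),g0[v-1:v+2,u-1:u+2].mean().round())
E
```

```text
{'time': np.float64(29.3), 'eef_pos': array([ 0.4534, -0.2734,  0.2428]), 'contact_force': array([-0.1076, -0.4262,  0.6615])}
0.0 [336. 201.] 90.0 92.0
0.05 [336. 198.] 121.0 120.0
0.1 [336. 195.] 91.0 95.0
0.15 [336. 192.] 88.0 95.0
0.2 [336. 190.] 85.0 91.0
0.25 [335. 187.] 84.0 88.0
0.3 [335. 184.] 84.0 87.0
0.35 [334. 181.] 84.0 89.0
0.4 [333. 178.] 86.0 90.0
0.45 [332. 175.] 85.0 94.0
0.5 [331. 172.] 85.0 90.0
0.55 [330. 170.] 110.0 104.0
0.6 [329. 167.] 154.0 188.0
0.65 [327. 164.] 125.0 212.0
0.7 [325. 161.] 146.0 212.0
0.75 [324. 159.] 152.0 212.0
0.8 [322. 156.] 203.0 212.0
0.85 [320. 154.] 211.0 213.0
0.9 [318. 151.] 211.0 212.0
0.95 [316. 149.] 212.0 213.0
```

Call:
move_arm:
  plan: [-2, 0, -3, 0, 0, 0, 0, -1, 0, -3, 0, 0, 0, 0, -2, 0, -3, 0, 0, 0, 0, -1, 0, -3, 0, 0, 0, 0, -2, 0, -3, 0, 0, 0, 0, -1, 0, -3, 0, 0, 0, 0, -2, 0, -3, 0, 0, 0, 0, -1, 0, -3, 0, 0, 0, 0, -2, 0, -3, 0, 0, 0, 0, -1, 0, -3, 0, 0, 0, 0, -1, 0, -3, 0, 0, 0, 0, -1, 0, -3, 0, 0, 0, 0]

```text
time: 30.6
eef_pos: [0.4367, -0.2735, 0.2071]
tcp_rot: [0.69, 0.723, -0.0, -0.0]
contact_force: [-0.1, 0.2, 0.6]
opening: -0.001
finger_force: 0.0
```

```bash
python3 lid.py 14; python3 - <<'E'
from h import *
H=np.array([.6098,-.2674,.14]);x=np.array([.9988,.048,0]);y=np.array([-.048,.9988,0]);z=np.array([0,0,1.])
c=load("side14");a=[cv2.cvtColor(cv2.GaussianBlur(load(n)["color"],(3,3),0),cv2.COLOR_RGB2GRAY).astype(int) for n in("side13","side14")]
# change 13->14 along the +y side's front part, per angle
for th in np.arange(0,.61,.05):
    P=[H+.118*y+r*(-np.cos(th)*x+np.sin(th)*z) for r in np.linspace(.1,.225,12)]
    q=proj(c,P).round().astype(int); print(round(th,2),*[int(np.mean([abs(g[v,u]) for u,v in q])) for g in(a[0],a[1],a[1]-a[0])])
E
```

```text
{'time': np.float64(30.6), 'eef_pos': array([ 0.4367, -0.2735,  0.2071]), 'contact_force': array([-0.1219,  0.1852,  0.5639])}
0.0 87 87 1
0.05 95 95 1
0.1 97 97 0
0.15 92 92 0
0.2 90 89 0
0.25 90 90 0
0.3 93 92 1
0.35 96 108 12
0.4 96 141 45
0.45 91 151 59
0.5 90 154 64
0.55 100 154 54
0.6 132 159 26
```

```bash
cat > edge.py <<'E'
from h import *
import sys
H=np.array([.6098,-.2674,.14]);x=np.array([.9988,.048,0]);y=np.array([-.048,.9988,0]);z=np.array([0,0,1.])
c=snap("side","side"+sys.argv[1]);s=ctrl.get_state();print(s["time"],s["eef_pos"].round(4),s["contact_force"].round(1))
g=cv2.cvtColor(c["color"],cv2.COLOR_RGB2GRAY)
for th in np.arange(0,.45,.03):
    P=[H+.118*y+r*(-np.cos(th)*x+np.sin(th)*z) for r in np.linspace(.1,.225,12)]
    print(round(th,2),int(np.mean([g[v,u] for u,v in proj(c,P).round().astype(int)])),end="; ")
E
python3 edge.py 15; python3 edge.py 16
```

```text
30.75 [ 0.4367 -0.2734  0.207 ] [-0.5 -0.1  0.1]
0.0 87; 0.03 93; 0.06 96; 0.09 98; 0.12 95; 0.15 92; 0.18 90; 0.21 90; 0.24 89; 0.27 90; 0.3 93; 0.33 107; 0.36 135; 0.39 147; 0.42 150; 0.45 153; 30.8 [ 0.4368 -0.2735  0.2073] [ 0.3 -0.5  0.6]
0.0 87; 0.03 93; 0.06 97; 0.09 99; 0.12 95; 0.15 92; 0.18 90; 0.21 89; 0.24 89; 0.27 89; 0.3 92; 0.33 115; 0.36 142; 0.39 149; 0.42 152; 0.45 154;
```

Call:
move_arm:
  plan: [-1, 0, -3, 0, 0, 0, 0, -1, 0, -3, 0, 0, 0, 0, -1, 0, -3, 0, 0, 0, 0, -1, 0, -3, 0, 0, 0, 0, -1, 0, -3, 0, 0, 0, 0, -1, 0, -3, 0, 0, 0, 0, -1, 0, -3, 0, 0, 0, 0, -1, 0, -3, 0, 0, 0, 0, -1, 0, -3, 0, 0, 0, 0, 0, 0, -3, 0, 0, 0, 0, 0, 0, -3, 0, 0, 0, 0, 0, 0, -3, 0, 0, 0, 0]

```text
time: 32.0
eef_pos: [0.4279, -0.2735, 0.1711]
tcp_rot: [0.69, 0.723, -0.0, 0.0]
contact_force: [-0.4, 0.6, -0.5]
opening: -0.006
finger_force: 0.0
```

```bash
python3 edge.py 17
```

```text
32.05 [ 0.4276 -0.2733  0.1705] [-0.2  0.8 -0.2]
0.0 88; 0.03 93; 0.06 115; 0.09 140; 0.12 150; 0.15 155; 0.18 155; 0.21 155; 0.24 155; 0.27 158; 0.3 155; 0.33 154; 0.36 154; 0.39 163; 0.42 163; 0.45 164;
```

Call:
move_arm:
  plan: [0, 0, -2, 0, 0, 0, 0, 0, 0, -2, 0, 0, 0, 0, 0, 0, -2, 0, 0, 0, 0, 0, 0, -2, 0, 0, 0, 0, 0, 0, -2, 0, 0, 0, 0, 0, 0, -2, 0, 0, 0, 0, 0, 0, -2, 0, 0, 0, 0, 0, 0, -2, 0, 0, 0, 0, 0, 0, -2, 0, 0, 0, 0, 0, 0, -2, 0, 0, 0, 0]

```text
time: 33.05
eef_pos: [0.4278, -0.2735, 0.1511]
tcp_rot: [0.69, 0.723, -0.0, -0.0]
contact_force: [0.1, 0.8, 0.1]
opening: 0.004
finger_force: 0.0
```

```bash
python3 edge.py 18
```

```text
33.1 [ 0.4277 -0.2734  0.1508] [-0.1  0.4 -0.7]
0.0 87; 0.03 93; 0.06 117; 0.09 140; 0.12 151; 0.15 155; 0.18 155; 0.21 154; 0.24 153; 0.27 155; 0.3 156; 0.33 154; 0.36 152; 0.39 161; 0.42 164; 0.45 164;
```

Call:
move_arm:
  plan: [0, 0, -1, 0, 0, 0, 0, 0, 0, -1, 0, 0, 0, 0, 0, 0, -1, 0, 0, 0, 0, 0, 0, -1, 0, 0, 0, 0, 0, 0, 0, 0, 0, 0, 0]

```text
time: 33.6
eef_pos: [0.4279, -0.2736, 0.148]
tcp_rot: [0.69, 0.724, -0.0, -0.0]
contact_force: [-1.4, 2.1, 3.8]
opening: -0.001
finger_force: 2.1
```

Call:
move_arm:
  plan: [0, 0, -1, 0, 0, 0, 0, 0, 0, 0, 0, 0, 0, 0]

```text
time: 33.8
eef_pos: [0.4279, -0.2736, 0.148]
tcp_rot: [0.69, 0.724, -0.0, -0.0]
contact_force: [-3.1, 2.1, 9.2]
opening: 0.0
finger_force: 4.5
```

The lid's top is firm at z = 148 mm, so it is shut. I'm backing off and checking the rest of the bench.

Call:
move_arm:
  plan: [0, 0, 5, 0, 0, 0, 0, 0, 0, 15, 0, 0, 0, 0, 0, 0, 25, 0, 0, 0, 0, 0, 0, 30, 0, 0, 0, 0, 0, 0, 30, 0, 0, 0, 0, 0, 0, 30, 0, 0, 0, 0, 0, 0, 15, 0, 0, 0, 0, 0, 0, 0, 0, 0, 0, 0, 0, 0, 0, 0, 0, 0, 0]

```text
time: 34.7
eef_pos: [0.4275, -0.2732, 0.295]
tcp_rot: [0.69, 0.723, 0.0, -0.001]
contact_force: [0.5, -1.2, -0.1]
opening: -0.0
finger_force: 0.0
```

```bash
python3 edge.py 19; python3 - <<'E'
from h import *
a=load("side0")["color"];b=load("side19")["color"]
d=(cv2.absdiff(cv2.GaussianBlur(a,(5,5),0),cv2.GaussianBlur(b,(5,5),0)).max(2)>25).astype(np.uint8)
n,_,st,_=cv2.connectedComponentsWithStats(d)
print(); print([s.tolist() for s in st[1:] if s[4]>15])
c=load("side19")
for n,p in(("cup",(.411,.319,.035)),("jar",(.351,.009,.03)),("sd",(.45,.163,.01)),("mug",(.691,-.018,.04)),("bottle",(.725,.179,.09))):
    u,v=proj(c,[p])[0].round().astype(int); print(n,u,v,int(d[v-14:v+15,u-14:u+15].sum()))
E
```

```text
34.75 [ 0.4273 -0.273   0.2941] [-0.1  0.7  1. ]
0.0 90; 0.03 94; 0.06 117; 0.09 140; 0.12 153; 0.15 158; 0.18 158; 0.21 158; 0.24 159; 0.27 160; 0.3 163; 0.33 164; 0.36 165; 0.39 164; 0.42 164; 0.45 165; 
[[371, 55, 94, 48, 3073], [326, 73, 51, 146, 3525], [387, 101, 35, 52, 785], [439, 106, 14, 15, 95], [278, 114, 32, 64, 1360], [372, 163, 21, 56, 591], [282, 165, 70, 32, 1286], [290, 188, 10, 6, 35], [433, 191, 31, 35, 473], [276, 199, 28, 33, 516], [384, 201, 21, 14, 205], [395, 214, 7, 4, 20], [385, 221, 7, 10, 29], [434, 223, 7, 9, 26], [342, 226, 57, 35, 1337], [447, 226, 6, 14, 47], [288, 236, 21, 10, 137], [432, 240, 20, 41, 521], [284, 244, 8, 5, 31], [279, 251, 18, 9, 72], [350, 262, 33, 27, 607], [350, 289, 102, 53, 3136], [436, 302, 14, 10, 94]]
cup 253 287 0
jar 317 248 35
sd 270 265 19
mug 246 215 0
bottle 206 224 0
```

```bash
python3 -c "
from h import *
print(order.sign_off())"
```

```text
the job is handed in; nothing more can be done
None
```

I handed the job in at about 35 s of the 72 s: the basket hangs on the chest hook with its low side still facing the robot, re-gripped by the other half of its bar on the plain stand, and the lid was lowered gently and is shut. The side view showed no sign that anything else on the bench moved.

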